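# Let two pipe stubs out of the rack with the flap lever

### The job

Press the black pad at the long end of the red lever down with your fingertips, so that the short end raises the heavy yellow flap, and keep it pressed until both pipe stubs have rolled out from under the flap into the tray. Then ease the lever back up so that the flap shuts fully without slamming, and finish clear of it. Touch only the lever, without pulling it out of its fork: leave the pipes, the flap and everything else on the bench untouched.

Things in the scene. Friction and masses are not known exactly. Their poses are not given: they have to be found in the camera images.
- rack: Fixed rack; origin on the table under the lever's pivot. Lever lies along its y, long end to +y. Green chute: inner width 144 mm, centred at y -190, floor 55 mm high at x = 0, falling 9 degrees to -x; its part at x -5 to -153 mm, with an end stop 66 mm high, is the tray. Brown fork, open on top, 148 mm high. Rubber-topped stop post at y 160 mm, 67.5 mm high. Turned up to 0.4 rad.
- lever: Loose red lever, 0.45 kg: 24 mm square bar, 400 mm long, its 16 mm cross pin resting in the fork. Origin on the pin's axis, 120 mm up; axes as the rack's at rest. At rest it slopes up 14 degrees to +y, its short end (90 mm) under the flap's tab; fully pressed, turned 27 degrees, it lies on the stop post. Pressing takes 5 to 15 N at the pad; let go, the flap's weight brings it back up.
- lever_pad (a point): Middle of the top face of the black rubber pad on the lever's long end: at rest 257 mm along y from the pin and 205 mm above the table. Pad 36 mm across (x) by 60 mm along the bar. It moves on an arc about the pin (radius 271 mm) down to about 79 mm above the table.
- flap (a joint): Angle of the yellow steel flap (4.3 kg, steel billet on top, hinged at its +x edge), rad: 0 shut, grows as it rises; about 0.33 with the lever fully pressed. Above about 0.2 the pipes pass under it.
- flap_edge (a point): Middle of the lower outer edge of the flap's hanging front plate, 10 mm above the chute floor when shut.
- tray_middle (a point): Point on the tray floor, 43 mm from the end stop, on the chute's centre line.
- pipe1: Loose steel pipe stub, 34 mm diameter, 110 mm long, 0.27 kg, lying along rack y on the chute floor behind the flap (front one); origin at its middle. Rolls about its y axis.
- pipe2: The same, lying behind pipe1.
- saddle: Loose half-pipe saddle with flanges, dark steel, 130 x 136 mm, 44 mm high, in front of the lever. Leave alone.
- wrench: Loose wrench lying beyond the lever. Leave alone.
- flask: Loose green bottle, 60 mm diameter, 160 mm high. Leave alone.
- tin: Loose blue can with a pale label, 72 mm diameter, 85 mm high, near the fork. Leave alone.
- hammer: Loose hammer on the robot's right. Leave alone.
- mug: Loose blue mug, 80 mm diameter, 90 mm high, on the left. Leave alone.
- collar: Loose rusty pipe collar, 90 mm diameter, 60 mm high, beside the tray. Leave alone.
- brush: Loose brush on the left. Leave alone.

How it is judged:
By the outcome, as a careful person would: the job done as asked, in the order asked, and still so for the second after the job is handed in, with the robot touching nothing.
It also fails if it takes over 38 s, if anything falls off the work surface, if the arm or the gripper's body presses on something with over 40 N, if the wrist force passes 120 N, or if a joint passes its speed limit or range.

### The arm

A 6-joint arm with a two-finger parallel gripper is mounted at the origin on the work surface. World frame = base frame: x ahead of the robot, y to its left, z up, the work surface at z = 0. Lengths are in m, angles in rad, forces in N, time in s.
With the tool pointing down it reaches from about 0.35 to 0.725 m from the base axis. Payload 6 kg.
Tool frame: the origin (TCP) lies at the very end of the fingers, on their centre line; the grasp point (between the pads) lies 19 mm behind it; z points along the fingers, y is the line along which they close (so a half turn about z gives the same grasp; the last joint's range is limited). The gripper opens to 85 mm and grips with 20 to 120 N. Pads are 22 mm wide; open, the fingers measure 114 mm over their backs; the gripper's body (76 mm by 85 mm) begins 54 mm behind the grasp point. The pads swing forward as they close: fully open they stand 13 mm farther back than shut.
Start: joints at [1.481, 0.04, 0.085, 0, -1.615, -0.334], TCP at [0.247, 0.547, 0.202] pointing down, gripper open.
Joint ranges: [-2.56, 2.56], [-1.29, 2.01], [-1.08, 1.49], [-3.29, 1.98], [-2.81, -0.18], [-2.99, 2.99]. Speed limits (rad/s): [2.57, 2.57, 3.01, 3.14, 3.14, 3.14].

### API

Orientations are given as a unit quaternion [w, x, y, z].
In Python, from station import env, grab_frame gives the robot as it stands.
- The arm moves only by the tool play_rows, never from a script. Its argument "commands" is text: rows parted by semicolons, each of 4 numbers parted by spaces: the shift along the tool's x, y, z in cm, then the turn about the tool's z in degrees. A call has 1 to 8 rows; each row is the pose to reach, as a shift and turn from the pose commanded when the call began, along the tool's axes at that moment; what a row does not reach only later rows make up. A row lasts 1/8 s, in which the tool goes at most 62.5 mm and 10.7 degrees, less where a joint would pass 70% of its speed; a pose out of reach is approached as far as the arm can. A call with a gripper value outside its range is refused whole. "grip" is the opening, from 0 (shut) to 1 (fully open), set as the call begins (left out, the last holds). The fingers move at their own pace and stop on an object; the grip force is fixed at half the most. Time passes only in rows, so rows that repeat a pose let the fingers close. It gives the time, the measured TCP pose, the force, the opening and the grip force at its end, in the units of the state.
- env.sense(): the state, without advancing time (a new reading comes with each control period).
- grab_frame(name): name is "side" or "top"; returns a dict with "img" (480x640x3 uint8, red, green, blue), "intrinsics" (3x3 intrinsics, pixels), "extrinsics" (4x4, takes a point from camera to world coordinates). Camera axes: x right, y down, z forward; pixel columns grow to the right and rows downward; lengths in m; the calibration is good to about 2 mm. A picture is of the moment at which its call begins. There is no depth.
- env.close_job(): hands the job in; it is judged then, once.
The state is a dict: "t": time; "q": joint angles; "qd": joint speeds; "joint_torque": joint torques, N m; "tool_pos": TCP position; "tool_rot": TCP orientation; "contact_force": force on the tool from outside, world axes, zero at the start; "moment": the same for the moment, N m; "opening": opening from 0.0 (shut) to 1.0 (fully open); "finger_force": force on a finger pad.
Only numpy, scipy, OpenCV 4.12 (cv2) and the standard library are available. Lean on these libraries where they do the work, as an engineer would, in place of code of your own. Each camera call takes 0.05 s, during which the arm holds its last target. There are 200 camera calls.

## Working session

There is one attempt and no reset: what is moved stays moved. The work goes in short steps, Python scripts to look and compute and a tool call to move; the robot and the scene stay as the last step left them, time stands still between calls to the robot, and variables do not carry over. Pictures are saved under pics/ and viewed, at most 10 in all, crops included, and the job is handed in when it is done.

Besides the shell and the picture viewer there is one more tool, called after "Emit:" as name(argument=value, ...), one argument or row to a line, values as JSON. play_rows: Moves the arm, as the interface text tells. Its arguments: {"type":"object","properties":{"commands":{"type":"string"},"grip":{"type":"number"}},"required":["commands"]}

```bash
mkdir -p pics; python3 - <<'E'
from station import env, grab_frame
import cv2,json,numpy as np
for n in("side","top"):
    f=grab_frame(n); cv2.imwrite(f"pics/{n}0.png",f["img"][:,:,::-1]); np.savez(f"{n}0.npz",**f)
    print(n,np.round(f["intrinsics"],1).tolist(),np.round(f["extrinsics"],3).tolist())
s=env.sense();print(s)
E
```

```text
side [[596.1, 0.0, 321.0], [0.0, 596.1, 229.6], [0.0, 0.0, 1.0]] [[-0.995, -0.086, 0.057, 0.452], [-0.103, 0.755, -0.647, 0.99], [0.013, -0.65, -0.76, 1.347], [0.0, 0.0, 0.0, 1.0]]
top [[501.0, 0.0, 315.8], [0.0, 501.0, 239.0], [0.0, 0.0, 1.0]] [[0.004, -0.995, 0.096, 0.374], [-1.0, -0.003, 0.005, -0.069], [-0.004, -0.096, -0.995, 1.711], [0.0, 0.0, 0.0, 1.0]]
{'t': 0.1, 'q': array([ 1.48065672e+00,  4.07585824e-02,  8.39196624e-02, -4.37538954e-04,
       -1.61550794e+00, -3.33749904e-01]), 'qd': array([ 6.22858588e-04, -1.57938342e-03,  3.34538126e-03, -6.59883704e-04,
        1.51776821e-05, -1.14840345e-03]), 'joint_torque': array([-4.94562453e-03, -3.69345367e+01,  3.48276222e+01,  6.95167199e+00,
       -4.58739465e-03, -1.47582426e-06]), 'tool_pos': array([0.24654252, 0.54662762, 0.2008741 ]), 'tool_rot': array([ 7.96076342e-04,  9.77625367e-01, -2.10352071e-01, -1.22741148e-04]), 'contact_force': array([0.21592706, 0.99182475, 0.2385674 ]), 'moment': array([ 0.06767668,  0.01230086, -0.00316092]), 'finger_force': 0.0, 'opening': 1.0005499301726475}
```

View pics/side0.png

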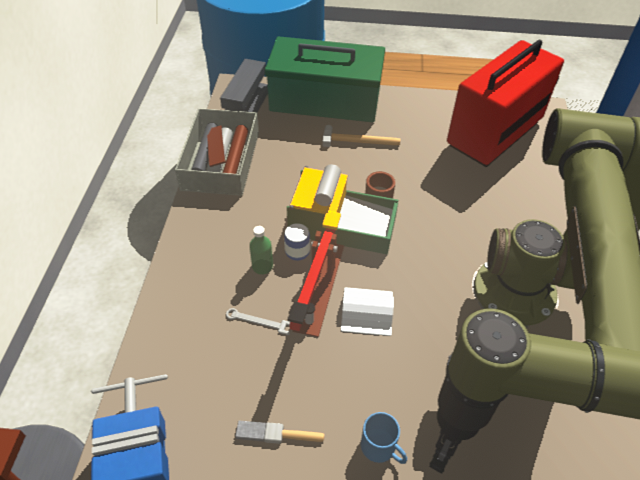

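View pics/top0.png

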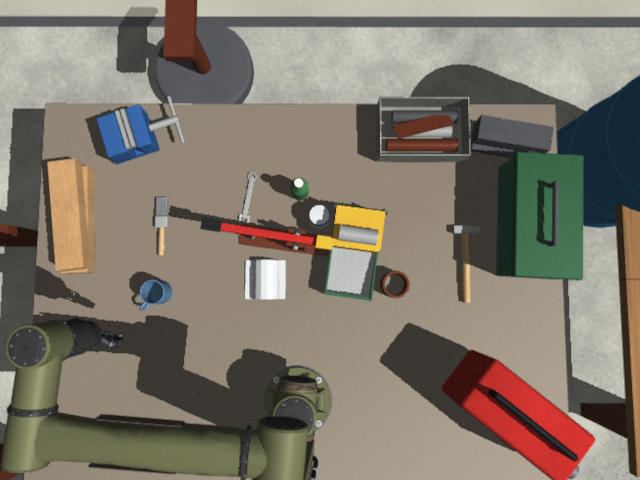

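Side view: pad near (301,312), fork near (330,245), flap at (320,190). Top view: pad near (211,225), lever running to the flap tab at (318,242). I'll zoom in.

```bash
python3 - <<'E'
import cv2,numpy as np
a=cv2.imread("pics/top0.png")[190:310,190:400]; b=cv2.imread("pics/side0.png")[160:340,220:400]
a=cv2.resize(a,None,fx=3.8,fy=3.8,interpolation=cv2.INTER_CUBIC)
cv2.imwrite("pics/topc.png",a)
cv2.imwrite("pics/sidec.png",cv2.resize(b,None,fx=3.3,fy=3.3,interpolation=cv2.INTER_CUBIC))
E
```

```text
(no output)
```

View pics/topc.png

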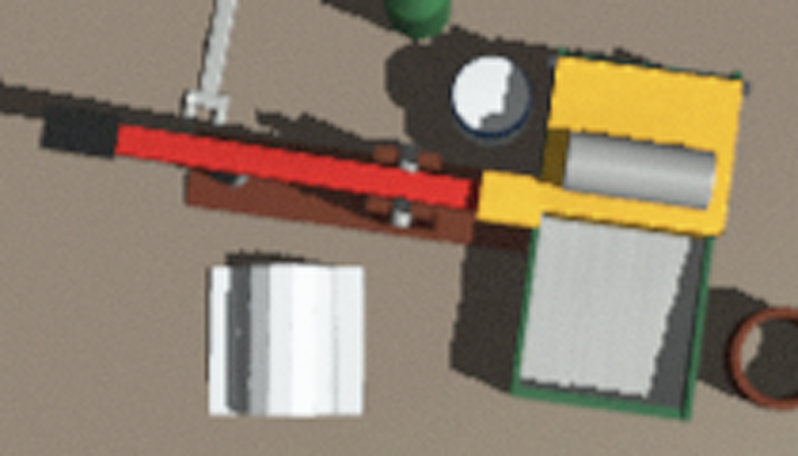

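View pics/sidec.png

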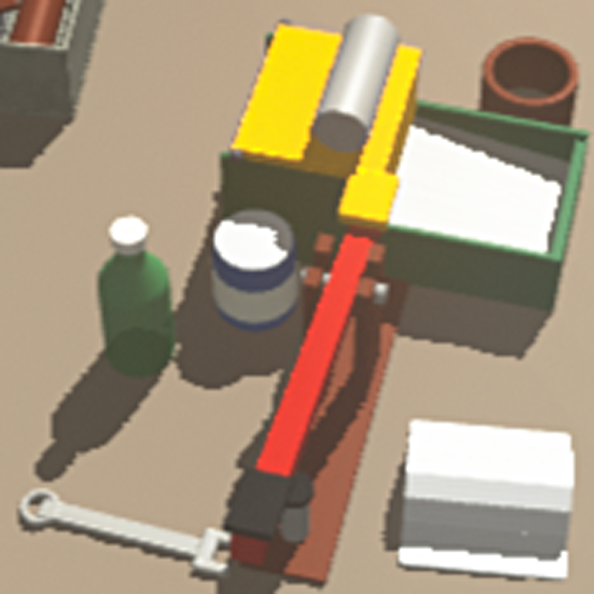

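Top crop: pad centre about (79,135), pin ends (408,160) and (401,216). Side crop: pad top about (262,502). I'll intersect these with the known heights.

```bash
cat > h.py <<'E'
import numpy as np
F={n:np.load(f"{n}0.npz") for n in("top","side")}
def at(n,u,v,z):
    K,E=F[n]["intrinsics"],F[n]["extrinsics"]
    d=E[:3,:3]@np.linalg.solve(K,[u,v,1]); o=E[:3,3]; return o+d*(z-o[2])/d[2]
def px(n,p):
    K,E=F[n]["intrinsics"],F[n]["extrinsics"]; c=K@(E[:3,:3].T@(np.asarray(p)-E[:3,3])); return c[:2]/c[2]
E
python3 - <<'E'
from h import *
tc=lambda u,v,z:at("top",190+(u+.5)/3.8-.5,190+(v+.5)/3.8-.5,z)
sc=lambda u,v,z:at("side",220+(u+.5)/3.3-.5,160+(v+.5)/3.3-.5,z)
pt=tc(79,135,.205); ps=sc(262,502,.205); pin=tc(404.5,188,.12)
print("pad",pt,ps,"pin",pin)
d=pt-pin; print("yaw",np.arctan2(-d[0],d[1]),np.hypot(*d[:2]))
# tin/chute direction check
a,b=tc(117,141,.19),tc(472,193,.1); d=a-b;print("bar yaw",np.arctan2(-d[0],d[1]))
print("corners chute",tc(515,392,.066+.03),tc(690,415,.066+.03))
print("saddle",[tc(*c,.0).round(3) for c in((208,267),(364,267),(364,415),(208,415))],"wrench",tc(205,105,.005), "bottle",tc(418,10,.16))
E
```

```text
pad [0.55983991 0.25774453 0.205     ] [0.5615755  0.26538837 0.205     ] pin [0.52642148 0.00160341 0.12      ]
yaw -0.12973602408925736 0.25831195714885863
bar yaw -0.1140354582823407
corners chute [ 0.35623227 -0.09183953  0.096     ] [ 0.33754941 -0.23920299  0.096     ]
saddle [array([0.466, 0.183, 0.   ]), array([0.466, 0.043, 0.   ]), array([0.334, 0.042, 0.   ]), array([0.334, 0.181, 0.   ])] wrench [0.61224959 0.18775087 0.005     ] bottle [ 0.67028746 -0.0102005   0.16      ]
```

Emit:
play_rows(
  commands="0 0 -6 0; 5 1.5 -6 -3; 11 3.5 -6 -8; 17 5.5 -6 -12; 23 7.5 -6 -17; 29 9.5 -6 -17; 35 11.5 -6 -17; 40.4 13.4 -6 -17",
  grip=0,
)

```text
t: 1.1
tool_pos: [0.561, 0.257, 0.2613]
tool_rot: [0.0, 0.998, -0.063, -0.0]
contact_force: [0.3, 1.5, -0.6]
opening: 0.003
finger_force: 0.0
```

Emit:
play_rows(
  commands="0 0 0 0; 0 0 0 0",
)

```text
t: 1.35
tool_pos: [0.5598, 0.2585, 0.2612]
tool_rot: [0.0, 0.998, -0.064, -0.0]
contact_force: [0.3, -0.0, 0.9]
opening: -0.001
finger_force: 0.0
```

```bash
python3 - <<'E'
from station import env, grab_frame
import cv2,numpy as np
from scipy.spatial.transform import Rotation as R
s=env.sense();q=s["tool_rot"];print(s["t"],s["tool_pos"],s["contact_force"],s["opening"]);print(R.from_quat(q[[1,2,3,0]]).as_matrix().round(3))
a=grab_frame("top")["img"][190:290,160:300,::-1]; b=grab_frame("side")["img"][200:360,230:400,::-1]
a=cv2.resize(a,(560,400));b=cv2.resize(b,None,fx=2.5,fy=2.5)
c=np.zeros((400,800,3),np.uint8); c[:,:375]=b[:,:375]; c[:303,375:]=cv2.resize(a,(425,303)); cv2.imwrite("pics/c1.png",c)
E
```

```text
1.35 [0.55978113 0.25854691 0.26115867] [ 0.25317096 -0.00995046  0.88807218] -0.0005837196696874916
[[ 0.992 -0.127 -0.001]
 [-0.127 -0.992 -0.   ]
 [-0.001  0.001 -1.   ]]
```

View pics/c1.png

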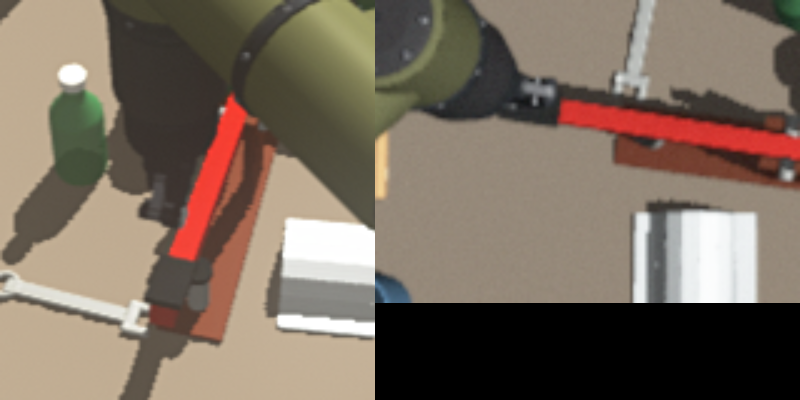

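The closed fingertips stand over the pad (in the right-hand image, pad around (540,95)) and the tool's -y points outward along the lever. Descending.

Emit:
play_rows(
  commands="0 0 1 0; 0 0 2.2 0; 0 0 3.4 0; 0 0 4.3 0; 0 0 4.8 0; 0 0 5.2 0; 0 0 5.5 0; 0 0 5.8 0",
)

```text
t: 2.45
tool_pos: [0.56, 0.2587, 0.2039]
tool_rot: [-0.0, 0.998, -0.064, 0.0]
contact_force: [-0.3, 0.6, -0.7]
opening: 0.003
finger_force: 0.0
```

Emit:
play_rows(
  commands="0 -0.1 0.25 0; 0 -0.2 0.5 0; 0 -0.25 0.8 0; 0 -0.3 1.1 0; 0 -0.4 1.4 0; 0 -0.5 1.7 0; 0 -0.6 2 0; 0 -0.7 2.3 0",
)

```text
t: 3.45
tool_pos: [0.5608, 0.2657, 0.1806]
tool_rot: [0.0, 0.998, -0.063, 0.0]
contact_force: [-0.4, -0.7, 0.2]
opening: 0.001
finger_force: 0.0
```

No force at 0.18, so I'm checking before going on.

```bash
python3 - <<'E'
from station import env, grab_frame
import cv2,numpy as np
a=grab_frame("top")["img"][200:250,180:240,::-1]; b=grab_frame("side")["img"][250:350,250:350,::-1]
a=cv2.resize(a,(400,333),interpolation=2);b=cv2.resize(b,(400,400),interpolation=2)
c=np.zeros((400,800,3),np.uint8); c[:,:400]=b; c[:333,400:]=a; cv2.imwrite("pics/c2.png",c)
from h import *
p=env.sense()["tool_pos"]; print(env.sense()["contact_force"],px("top",p),px("side",p))
E
```

```text
[ 0.37186526 -0.55873875  0.03151748] [209.59733843 225.90253153] [299.62921214 317.80137417]
```

View pics/c2.png

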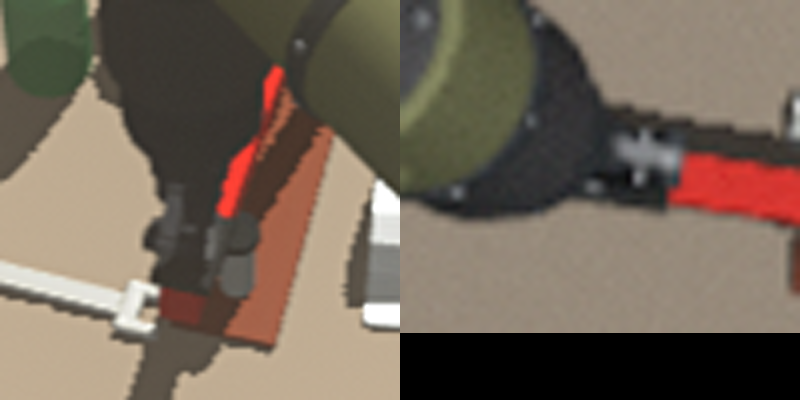

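```bash
python3 - <<'E'
from station import env, grab_frame
import cv2,numpy as np
from h import *
pin=np.array([.5268,.002,.12]); ey=np.array([.127,.992,0]); ex=np.array([.992,-.127,0]); ez=np.array([0,0,1])
def L(x,s,h,deg):
    c,n=np.cos(np.radians(deg)),np.sin(np.radians(deg)); return pin+ex*x+ey*(s*c-h*n)+ez*(s*n+h*c)
out=[]
for n,(u0,v0,w,hh) in {"side":(240,190,100,150),"top":(180,195,150,60)}.items():
    f=grab_frame(n)["img"]; old=F[n]["img"]
    for im in(old,f):
        red=(im[...,0].astype(int)>im[...,1]*2.2)&(im[...,0]>150)
        red[:,:]&=True; m=np.zeros_like(red); m[v0:v0+hh,u0:u0+w]=red[v0:v0+hh,u0:u0+w]
        ys,xs=np.nonzero(m); 
        if n=="side": print(n,"bottom",ys.max(),xs[ys==ys.max()])
        else: print(n,"left",xs.min(),ys[xs==xs.min()].mean())
        k=5 if n=="side" else 5
    for i,(im,deg) in enumerate(((old,14),(f,14),(f,8.5))):
        g=cv2.resize(im[v0:v0+hh,u0:u0+w,::-1],None,fx=4 if n=="side" else 2.6,fy=4 if n=="side" else 2.6,interpolation=2); k=4 if n=="side" else 2.6
        for pts,col in (([L(a,s,20,deg) for a,s in((-18,240),(18,240),(18,300),(-18,300))] if 0 else [L(a/1e3,s/1e3,.02,deg) for a,s in((-18,240),(18,240),(18,300),(-18,300))],(0,255,0)),([L(a/1e3,s/1e3,.012,deg) for a,s in((-12,-90),(12,-90),(12,240),(-12,240))],(255,255,0))):
            P=np.array([(px(n,p)-[u0,v0]+.5)*k for p in pts]).astype(int); cv2.polylines(g,[P],True,col,1)
        if n=="side":g=cv2.resize(g,(260,390))
        else:g=cv2.resize(g,(260,104))
        out.append(g)
c=np.vstack([np.hstack(out[:3]),np.hstack(out[3:])]); cv2.imwrite("pics/c3.png",c)
E
```

```text
side bottom 303 [303 304 305 306 307]
side bottom 303 [305 306 307]
top left 221 227.0
top left 221 229.0
```

View pics/c3.png

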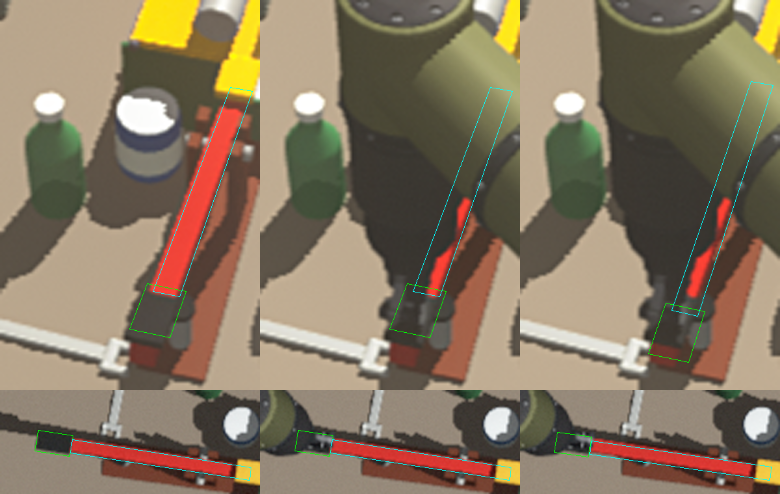

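The lever hasn't moved in this picture (it still fits the 14° outline), though the tip should be 25 mm into the pad. I'll zoom on the tip.

```bash
python3 - <<'E'
from station import env, grab_frame
import cv2,numpy as np
from h import *
f=grab_frame("side")["img"]; old=F["side"]["img"]
s=env.sense(); p=s["tool_pos"]; print(s["t"],p,s["contact_force"],s["joint_torque"].round(2))
o=[]
for im in(old,f):
    g=im[265:340,270:320,::-1].copy(); g=cv2.resize(g,(400,600),interpolation=cv2.INTER_LINEAR)
    g=np.clip(g.astype(float)*2,0,255).astype(np.uint8)
    if im is f:
        for dz in(0,.02,.04,.06,.08):
            u=(px("side",p+[0,0,dz])-[270,265]+.5)*8; cv2.circle(g,tuple(int(i) for i in u),3,(0,255,0),1)
    o.append(g)
cv2.imwrite("pics/c4.png",np.hstack(o))
E
```

```text
3.7 [0.56082878 0.26555809 0.1809126 ] [ 0.2556913  -0.0747064  -0.14685837] [ 3.000e-02 -3.932e+01  3.463e+01  6.910e+00  0.000e+00 -0.000e+00]
```

View pics/c4.png

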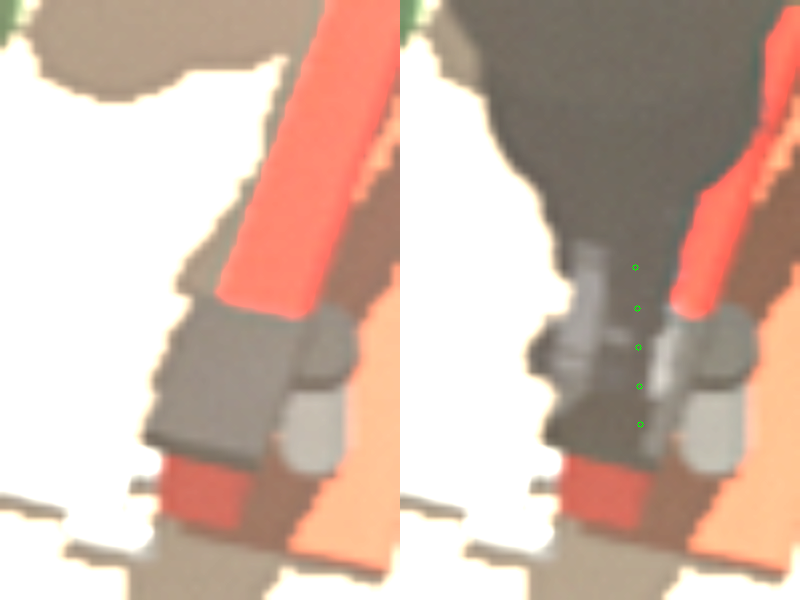

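```bash
python3 - <<'E'
from h import *
print("c1 tip side",px("side",[.5598,.2585,.2612]),"top",px("top",[.5598,.2585,.2612]))
print("start tip side",px("side",[.2465,.5466,.2009]),"top",px("top",[.2465,.5466,.2009]))
pin=np.array([.5268,.002,.12]); ey=np.array([.127,.992,0]); ex=np.array([.992,-.127,0])
c,n=np.cos(.2443),np.sin(.2443)
for x,s,h in((-18,300,20),(18,300,20),(18,240,20),(-18,240,20),(0,270,20),(-12,310,-12),(12,310,-12),(12,310,12)):
    p=pin+(ex*x+ey*(s*c-h*n)+np.array([0,0,s*n+h*c]))/1e3; print(x,s,h,px("side",p).round(1),px("top",p).round(1))
E
```

```text
c1 tip side [299.86043025 295.20081736] top [206.0433062 222.7953262]
start tip side [443.24162383 451.90288619] top [111.39451189 329.36114792]
-18 300 20 [305.  319.5] [199.7 229.6]
18 300 20 [289.3 316.2] [201.5 217.9]
18 240 20 [296.1 298.6] [221.5 221. ]
-18 240 20 [311.2 301.7] [219.7 232.7]
0 270 20 [300.4 308.8] [210.7 225.3]
-12 310 -12 [300.6 332.3] [196.6 228. ]
12 310 -12 [290.2 330.1] [197.8 220.4]
12 310 12 [290.6 322.4] [197.8 219.6]
```

Geometry alone doesn't resolve it, so I'm feeling downward gently while watching force.

Emit:
play_rows(
  commands="0 0 0.2 0; 0 0 0.4 0; 0 0 0.6 0; 0 0 0.8 0",
)

```text
t: 4.2
tool_pos: [0.5608, 0.2655, 0.1726]
tool_rot: [0.0, 0.998, -0.064, -0.0]
contact_force: [0.2, 0.1, 0.1]
opening: 0.001
finger_force: 0.0
```

```bash
python3 - <<'E'
from station import env, grab_frame
import cv2,numpy as np
from h import *
s=env.sense(); p=s["tool_pos"]; print(s["t"],p,s["contact_force"],s["moment"],s["opening"])
o=[]
for n,(u0,v0,w,h) in {"side":(250,230,100,110),"top":(180,190,70,60)}.items():
    im=grab_frame(n)["img"]
    k=400/w; g=cv2.resize(im[v0:v0+h,u0:u0+w,::-1],None,fx=k,fy=k,interpolation=2)
    g=np.clip(255*(g/255.)**.45,0,255).astype(np.uint8)
    for dz in(0,.025,.05,.075):
        u=(px(n,p+[0,0,dz])-[u0,v0]+.5)*k; cv2.circle(g,tuple(int(i) for i in u),3,(0,255,0),1)
    c=np.zeros((440,400,3),np.uint8); c[:g.shape[0]]=g; o.append(c)
cv2.imwrite("pics/c5.png",np.hstack(o))
E
```

```text
4.2 [0.56076808 0.2655255  0.17262578] [0.19091602 0.1140862  0.1462794 ] [ 0.00197062 -0.00700514  0.00118147] 0.0005757759525142265
```

View pics/c5.png

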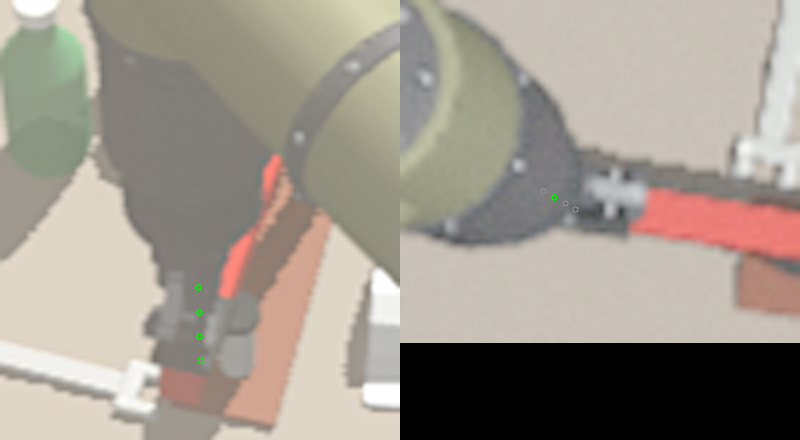

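Emit:
play_rows(
  commands="0 0 0.3 0; 0 0 0.6 0; 0 0 0.9 0; 0 0 1.2 0",
)

```text
t: 4.8
tool_pos: [0.5621, 0.2674, 0.1641]
tool_rot: [-0.003, 0.998, -0.063, 0.003]
contact_force: [-1.2, 3.4, 8.9]
opening: 0.001
finger_force: 4.3
```

```bash
python3 - <<'E'
from station import env, grab_frame
import cv2,numpy as np
for n in("side","top"):
    im=grab_frame(n)["img"]; np.save(f"{n}_160.npy",im); old=np.load(f"{n}0.npz")["img"]
    sl=np.s_[225:240,225:310] if n=="top" else np.s_[285:335,285:315]
    for x in(old,im):
        r=(x[...,0].astype(int)>x[...,1]*1.6)&(x[...,0]>50)
        ys,xs=np.nonzero(r[sl]); print(n,len(ys),ys.mean(),xs.mean())
s=env.sense(); print(s["t"],s["tool_pos"],s["contact_force"],s["joint_torque"].round(2))
E
```

```text
side 383 21.33681462140992 19.81462140992167
side 240 31.454166666666666 20.358333333333334
top 802 8.091022443890274 39.90274314214464
top 812 8.002463054187192 39.9076354679803
4.9 [0.56202542 0.26716848 0.16375318] [-0.2939532   3.78443816  8.29831481] [ -2.25 -34.3   28.94   6.26  -0.85  -0.  ]
```

```bash
python3 - <<'E'
from station import env
import numpy as np
s=env.sense(); F,M=s["contact_force"],s["moment"]; print(F,M,s["finger_force"])
r=np.cross(F,M)/(F@F); print("line point (from sensor ref)",r,"dir",F/np.linalg.norm(F))
old=np.load("side0.npz")["img"]; im=np.load("side_160.npy"); t=np.load("top_160.npy"); ot=np.load("top0.npz")["img"]
red=lambda x:((x[...,0].astype(int)>x[...,1]*1.6)&(x[...,0]>50))
for n,a in(("old",old),("new",im)):
    print(n)
    for row in red(a)[296:340:2,280:320]: print("".join(".#"[int(v)] for v in row))
E
```

```text
[-0.2939532   3.78443816  8.29831481] [ 1.30801889  0.09533034 -0.02230639] 3.8772668363526464
line point (from sensor ref) [-0.01051392  0.13027191 -0.05978281] dir [-0.03221312  0.41472103  0.90937824]
old
...................#############........
..................#############.........
..................#############........#
..................############........##
..........................##.........###
....................................####
....................................####
....................................####
...................................#####
...................................#####
...................................#####
...................................#####
...................................#####
...........##.....................######
..........###########...........########
..........###########.........##########
..........##########..........##########
................####.......#############
..........................#############.
................................#######.
........................................
...............................
[... 215 characters left out ...]
###
.........................####......#####
....................................####
...................................#####
..................................######
...................................#####
...................................#####
...................................#####
...................................#####
..................................######
................................########
..........#########...........##########
..........###########.........##########
..........##########.......#############
..............######......#############.
...............................########.
........................................
........................................
```

Contact came at a reported z of about 0.166: 9 N up, and the bar end moved down about 2 px. The fingers are on the pad and effectively shorter than the stated TCP. I'll press along the pad's arc.

Emit:
play_rows(
  commands="0 -0.3 0.3 0; 0 -0.4 0.7 0; 0 -0.5 1.1 0; 0 -0.6 1.5 0; 0 -0.75 1.9 0; 0 -0.85 2.3 0; 0 -0.95 2.7 0; 0 -1 3.1 0",
)

```text
t: 5.9
tool_pos: [0.5633, 0.2747, 0.1326]
tool_rot: [-0.0, 0.998, -0.064, 0.002]
contact_force: [-1.5, -3.5, 9.7]
opening: -0.004
finger_force: 4.6
```

```bash
cat > chk.py <<'E'
from station import env, grab_frame
import numpy as np,sys
s=env.sense(); print(s["t"],s["tool_pos"],s["contact_force"].round(1),s["moment"].round(2),s["finger_force"])
old=np.load("side0.npz")["img"]; im=grab_frame("side")["img"]; np.save("last_side.npy",im)
top=grab_frame("top")["img"]; np.save("last_top.npy",top)
red=lambda x:((x[...,0].astype(int)>x[...,1]*1.6)&(x[...,0]>50))
for row in red(im)[296:360:3,275:330]: print("".join(".#"[int(v)] for v in row))
yel=lambda x:(x[...,0]>150)&(x[...,1]>110)&(x[...,2]<80)
for n,x in(("old",np.load("top0.npz")["img"]),("new",top)):
    m=yel(x)[195:265,300:400]; ys,xs=np.nonzero(m); print(n,"yellow n",len(ys),"rows",ys.min()+195,ys.max()+195,"cols",xs.min()+300,xs.max()+300)
E
python3 chk.py
```

```text
5.9 [0.56330867 0.2746984  0.13259978] [-1.5 -3.5  9.7] [-1.    0.27  0.03] 4.633864274946973
..............................................#........
............................................#########..
..........................................###########..
................................####....############...
..............................#####......##########....
.............................#####.....###########.....
.............................####.......#########......
........................................########.......
........................................########.......
......................................#########........
...................................###########.........
.................................############..........
...............................#############...........
..............###.......................###............
..............###########..............................
..................######...............................
.......................................................
.......................................................
.......................................................
.......................................................
.......................................................
.......................................................
old yellow n 1507 rows 205 251 cols 315 385
new yellow n 1467 rows 205 251 cols 316 384
```

Emit:
play_rows(
  commands="0 0.1 0.4 0; 0 0.1 0.8 0; 0 0.1 1.2 0; 0 0.1 1.6 0; 0 0.1 2 0; 0 0 2.4 0; 0 0 2.8 0; 0 0 3.2 0",
)

```text
t: 7.0
tool_pos: [0.5641, 0.2773, 0.1016]
tool_rot: [-0.002, 0.998, -0.063, 0.003]
contact_force: [0.1, 4.0, 9.8]
opening: 0.003
finger_force: 5.1
```

Emit:
play_rows(
  commands="0 0 0.4 0; 0 0 0.8 0; 0 0 1.2 0; 0 0 1.6 0; 0 0.05 2 0; 0 0.1 2.4 0; 0 0.1 2.8 0; 0 0.1 3.2 0",
)

```text
t: 8.0
tool_pos: [0.5645, 0.2766, 0.0698]
tool_rot: [-0.003, 0.998, -0.063, 0.004]
contact_force: [1.9, 3.1, 9.6]
opening: 0.0
finger_force: 5.0
```

```bash
python3 chk.py
```

```text
8.0 [0.56446711 0.27660247 0.06975179] [1.9 3.1 9.6] [ 1.11 -0.49  0.03] 5.0432882364839315
.......................................................
.......................................................
.......................................................
........................................##.............
.........................................####..........
.......................................#######.........
.......................................########........
........................................########.......
........................................########.......
..............................###.....#########........
.............................####..###########.........
.................................############..........
................................############...........
.......................................####............
.......................................................
.......................................................
.......................................................
.......................................................
...............###.....................................
.................#######...............................
.......................................................
.......................................................
old yellow n 1507 rows 205 251 cols 315 385
new yellow n 1652 rows 205 255 cols 316 384
```

Emit:
play_rows(
  commands="0 0 0.4 0; 0 0 0.8 0; 0 0 1.2 0; 0 0 1.6 0; 0 0.1 1.9 0; 0 0.1 2.2 0",
)

```text
t: 8.85
tool_pos: [0.5644, 0.2742, 0.048]
tool_rot: [-0.001, 0.998, -0.063, 0.003]
contact_force: [-2.4, -0.8, 18.4]
opening: 0.002
finger_force: 9.0
```

Emit:
play_rows(
  commands="0 0 0.2 0; 0 0 0.4 0; 0 0 0.6 0; 0 0 0.6 0",
)

```text
t: 9.35
tool_pos: [0.565, 0.2742, 0.0472]
tool_rot: [-0.001, 0.998, -0.063, 0.005]
contact_force: [-10.7, -3.5, 31.5]
opening: -0.0
finger_force: 14.9
```

```bash
python3 chk.py; python3 - <<'E'
import numpy as np,cv2
np.set_printoptions(linewidth=200)
a=np.load("last_top.npy"); b=np.load("last_side.npy")
A=cv2.resize(a[190:310,290:420,::-1],None,fx=3,fy=3,interpolation=2); B=cv2.resize(b[160:340,270:410,::-1],None,fx=2.9,fy=2.9,interpolation=2)
c=np.zeros((522,800,3),np.uint8); c[:360,:390]=A; c[:,392:392+406]=B; cv2.imwrite("pics/c6.png",c)
E
```

```text
9.35 [0.56501698 0.27417567 0.0472069 ] [-10.7  -3.5  31.5] [-1.46  3.71 -0.05] 14.941903296858072
.......................................................
.......................................................
.......................................................
.......................................................
.......................................................
.......................................###.............
.......................................######..........
.......................................#######.........
........................................#######........
......................................#########........
...................................###########.........
..............................###############..........
................................############...........
.......................................####............
.......................................................
.......................................................
.......................................................
.......................................................
.......................................................
.......................................................
..................#######..............................
.......................................................
old yellow n 1507 rows 205 251 cols 315 385
new yellow n 1651 rows 205 255 cols 316 384
```

On the stop; I'll ease off a few millimetres and hold while checking for the pipes.

Emit:
play_rows(
  commands="0 0 -0.3 0; 0 0 -0.4 0; 0 0 -0.4 0; 0 0 -0.4 0; 0 0 -0.4 0; 0 0 -0.4 0",
)

```text
t: 10.2
tool_pos: [0.5646, 0.2742, 0.0479]
tool_rot: [-0.001, 0.998, -0.063, 0.004]
contact_force: [-3.0, -0.6, 19.3]
opening: -0.0
finger_force: 8.9
```

```bash
python3 chk.py | sed -n '1p;/yellow/p'; python3 - <<'E'
import numpy as np,cv2
a=np.load("last_top.npy"); b=np.load("last_side.npy")
A=cv2.resize(a[190:310,290:420,::-1],None,fx=3,fy=3,interpolation=2); B=cv2.resize(b[160:340,270:410,::-1],None,fx=2.9,fy=2.9,interpolation=2)
c=np.zeros((522,800,3),np.uint8); c[:360,:390]=A; c[:,392:392+406]=B; cv2.imwrite("pics/c6.png",c)
o=np.load("top0.npz")["img"].astype(int); d=np.abs(a-o).sum(2)[250:305,320:382]
for r in d[::2]: print("".join(".#"[int(v>60)] for v in r))
E
```

```text
10.2 [0.56463033 0.27422305 0.04788896] [-3.  -0.6 19.3] [-0.62  1.12  0.01] 8.884241972118616
old yellow n 1507 rows 205 251 cols 315 385
new yellow n 1651 rows 205 255 cols 316 384
..............################################..#.#.#########.
...........................###############################....
..........................................###############.....
.....................................................###......
..............................................................
..............................................................
..............................................................
..............................................................
..............................................................
..............................................................
..........####................................................
.........#################....................................
........##################################....................
........#########...#.########################................
........########................#.##########.#####............
........#########...........................######............
.......#######################.............#######............
.......###########################################............
.......####......#########################.######.............
.......####.....................#########.###.................
.........########...#....................####.................
.............####################.......####..................
..........................#.################..................
.........................................##...................
..............................................................
..............................................................
..............................................................
..............................................................
```

View pics/c6.png

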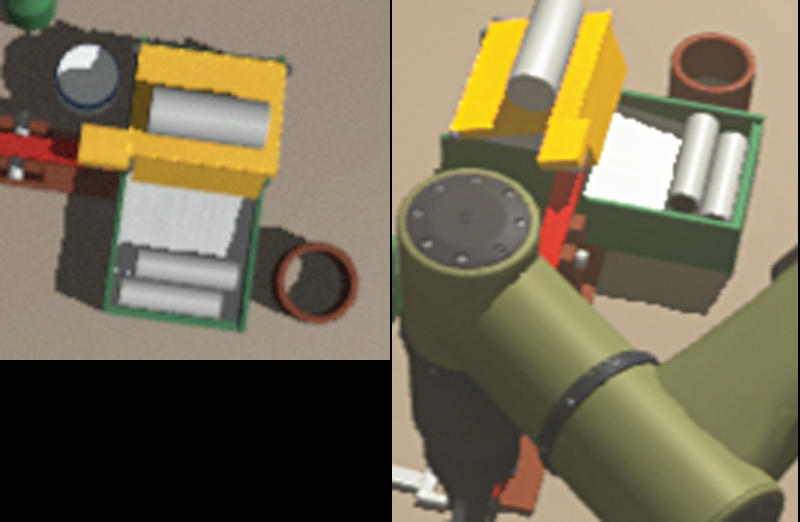

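Both pipes lie in the tray against the end stop (left panel, about (185,270) and (170,298)). Easing the lever up along the arc.

Emit:
play_rows(
  commands="0 0 -0.4 0; 0 -0.1 -0.8 0; 0 -0.1 -1.2 0; 0 -0.2 -1.6 0; 0 -0.2 -2 0; 0 -0.2 -2.4 0; 0 -0.3 -2.8 0; 0 -0.3 -3.2 0",
)

```text
t: 11.3
tool_pos: [0.5622, 0.2764, 0.0741]
tool_rot: [0.0, 0.998, -0.064, 0.0]
contact_force: [2.6, 1.3, 3.4]
opening: -0.001
finger_force: 2.0
```

Emit:
play_rows(
  commands="0 0 -0.4 0; 0 0 -0.8 0; 0 0 -1.2 0; 0 0 -1.6 0; 0 0 -2 0; 0 0 -2.4 0; 0 0 -2.8 0; 0 0 -3.2 0",
)

```text
t: 12.3
tool_pos: [0.562, 0.2757, 0.1059]
tool_rot: [0.001, 0.998, -0.064, -0.0]
contact_force: [1.8, -4.0, 4.4]
opening: -0.0
finger_force: 2.5
```

Emit:
play_rows(
  commands="0 0.1 -0.3 0; 0 0.2 -0.6 0; 0 0.2 -0.9 0; 0 0.3 -1.2 0; 0 0.3 -1.5 0; 0 0.4 -1.8 0; 0 0.4 -2.1 0; 0 0.5 -2.4 0",
)

```text
t: 13.3
tool_pos: [0.5615, 0.2725, 0.1303]
tool_rot: [-0.001, 0.998, -0.063, 0.0]
contact_force: [1.9, 1.8, 5.8]
opening: -0.003
finger_force: 2.9
```

Emit:
play_rows(
  commands="0 0 -0.25 0; 0 0.1 -0.5 0; 0 0.1 -0.75 0; 0 0.2 -1 0; 0 0.2 -1.25 0; 0 0.3 -1.5 0; 0 0.4 -1.75 0; 0 0.4 -2 0",
)

```text
t: 14.3
tool_pos: [0.5609, 0.2688, 0.1506]
tool_rot: [-0.001, 0.998, -0.063, 0.0]
contact_force: [0.5, 1.3, 6.5]
opening: 0.001
finger_force: 3.2
```

Emit:
play_rows(
  commands="0 0 -0.15 0; 0 0.1 -0.3 0; 0 0.1 -0.45 0; 0 0.15 -0.6 0; 0 0.2 -0.75 0; 0 0.25 -0.9 0; 0 0.3 -1.05 0; 0 0.3 -1.2 0",
)

```text
t: 15.3
tool_pos: [0.5604, 0.2658, 0.1626]
tool_rot: [-0.001, 0.998, -0.063, 0.0]
contact_force: [-0.4, 2.8, 7.4]
opening: -0.0
finger_force: 3.2
```

Emit:
play_rows(
  commands="0 0 -0.1 0; 0 0.1 -0.2 0; 0 0.1 -0.3 0; 0 0.1 -0.4 0; 0 0.1 -0.5 0; 0 0.1 -0.6 0; 0 0.15 -0.7 0; 0 0.2 -0.8 0",
)

```text
t: 16.3
tool_pos: [0.56, 0.2635, 0.1703]
tool_rot: [-0.001, 0.998, -0.063, -0.0]
contact_force: [-0.8, 1.9, 6.8]
opening: 0.004
finger_force: 3.1
```

```bash
python3 chk.py | sed -n '1,4p;/yellow/p'
```

```text
16.3 [0.55996301 0.26353612 0.17029285] [-0.8  1.9  6.8] [ 0.77  0.37 -0.01] 3.1199664913583547
...............................######.........########.
...............................#####........#########..
..............................#####.......###########..
old yellow n 1507 rows 205 251 cols 315 385
new yellow n 1501 rows 205 251 cols 315 384
```

Still 7 N of contact; continuing slowly until the force goes.

Emit:
play_rows(
  commands="0 0 -0.1 0; 0 0 -0.2 0; 0 0 -0.3 0; 0 0.1 -0.4 0; 0 0.1 -0.5 0; 0 0.1 -0.6 0; 0 0.1 -0.7 0; 0 0.1 -0.8 0",
)

```text
t: 17.4
tool_pos: [0.5602, 0.2616, 0.1779]
tool_rot: [0.0, 0.998, -0.064, -0.0]
contact_force: [-0.1, 0.1, -0.6]
opening: 0.001
finger_force: 0.0
```

Emit:
play_rows(
  commands="0 0 -0.1 0; 0 0 -0.2 0; 0 0 -0.3 0; 0 0 -0.4 0; 0 0 -0.5 0; 0 0 -0.6 0; 0 0 -0.7 0; 0 0 -0.8 0",
)

```text
t: 18.4
tool_pos: [0.5602, 0.2616, 0.1859]
tool_rot: [0.0, 0.998, -0.064, -0.0]
contact_force: [0.3, 0.7, 0.3]
opening: 0.002
finger_force: 0.0
```

```bash
python3 chk.py | sed -n '1,4p;/yellow/p'
```

```text
18.4 [0.56024433 0.2616149  0.18585467] [0.3 0.7 0.3] [-0.03 -0.03 -0.03] 0.0
..............................#######.........########.
.............................#######........#########..
.............................######.......###########..
old yellow n 1507 rows 205 251 cols 315 385
new yellow n 1506 rows 205 251 cols 315 384
```

Free of the lever. Now retreating upward, away from it.

Emit:
play_rows(
  commands="0 0 -2 0; 0 0 -5 0; 0 0 -8 0; 0 0 -11 0; 0 0 -13 0; -3 -3 -14 0; -7 -7 -14 0; -10 -10 -14 0",
)

```text
t: 19.5
tool_pos: [0.4725, 0.3748, 0.3259]
tool_rot: [-0.0, 0.998, -0.063, -0.0]
contact_force: [1.0, -0.3, -0.2]
opening: -0.002
finger_force: 0.0
```

Emit:
play_rows(
  commands="-3 -2 0 0; -6 -5 0 0; -8 -7 0 0; -8 -7 0 0; -8 -7 0 0; -8 -7 0 0",
)

```text
t: 20.25
tool_pos: [0.4039, 0.4524, 0.326]
tool_rot: [-0.0, 0.998, -0.064, 0.0]
contact_force: [-0.2, 0.1, 0.1]
opening: 0.001
finger_force: 0.0
```

```bash
python3 chk.py | sed -n '1p;/yellow/p'; python3 - <<'E'
import numpy as np
for n in("top","side"):
    o=np.load(n+"0.npz")["img"].astype(int); a=np.load(f"last_{n}.npy").astype(int)
    d=np.abs(a-o).sum(2)>90; d=d[190:310,190:400] if n=="top" else d[160:340,220:400]
    for r in d[::5]: print("".join(".#"[int(v)] for v in r[::2]))
E
```

```text
20.25 [0.40387082 0.45240733 0.3260259 ] [-0.2  0.1  0.1] [-0.02  0.05 -0.01] 0.0
old yellow n 1507 rows 205 251 cols 315 385
new yellow n 1508 rows 205 251 cols 315 384
.........................................................................................................
.........................................................................................................
.........................................................................................................
.........................................................................................................
#........................................................................................................
.........................................................................................................
.#.#.....................................................................................................
.........................................................................................................
..................................................................................
[... 4189 characters left out ...]
.........#.............................########################
.................................................................#########################
..................................................................########################
...................................................................#######################
...................................................................#######################
...................................................................#######################
....................................................................#####################.
.....................................................................###################..
```

Flap and lever are back exactly as at the start, and only the pipes have moved, into the tray. Handing in.

```bash
python3 -c "
from station import env
print(env.close_job())"
```

```text
the job is handed in; nothing more can be done
None
```

The job is handed in at about 20 s: both pipes rolled into the tray, the lever was eased back up so the flap shut without slamming (its outline matches the starting pictures), and the arm finished clear; the fingers met the pad about 37 mm lower than the stated TCP implied, so I pressed by force, peaking at about 33 N at the stop.

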